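Set the running clearance of a brake caliper by its click adjuster

TASK

Set the running clearance of the caliper on the setting plate: turn its adjuster clockwise click by click until you feel the pad nip the disc, finger tight and no harder (never force it on by another click), then back it off anticlockwise by exactly five clicks. Then push the lock plunger behind the adjuster fully down, let go, and leave the other things on the bench where they are.

Things in the scene. Friction and masses are not known exactly. Their poses are not given: they have to be found in the camera images.
- caliper: Grey C-shaped caliper fixed on a steel setting plate 260 x 240 x 12 mm. Origin: centre of the plate's underside; +x points from adjuster to lock plunger. Upper arm 140 x 100 mm, top face 110 mm above the bench. On it: at (-35, 0) mm a round boss 68 mm across, top at 120 mm, under the adjuster; at (58, 0) mm a collar 26 mm across, top at 118 mm, around the lock plunger.
- adjuster_grip (a point): Middle of the steel adjuster's grip bar, on its vertical turning axis, 141 mm above the bench. The bar is 48 mm long (this point's x), 13 mm thick (its y) and 28 mm tall (127 to 155 mm above the bench), standing on a round skirt. It can be let go and gripped again as often as needed and stays in its notch.
- adjuster_skirt (a point): Centre of the top of the adjuster's round skirt, 48 mm across, 127 mm above the bench, one piece with the bar. It turns with 16 click notches a turn, 22.5 degrees each: leaving a notch takes 0.1 to 0.2 N m, and past the crest it is drawn into the next by itself. Clockwise from above winds the pad down. The nip notch lies 2 to 6 clicks clockwise of the start, not known beforehand.
- pad (a joint): Gap pad to disc in m: 0 in the nip notch, 0.00002 more per click anticlockwise; this reading is far too coarse to count clicks. At the nip the adjuster sits in a notch; turned on, it meets a springy resistance with no further click, 0.3 N m at 3 degrees rising evenly to 1 N m at 18 degrees. Forced on over 18 degrees the caliper is spoilt; let go before, it springs back to the nip notch.
- lock (a joint): Travel of the lock plunger in m: 0 up (at the start), 0.010 fully down. It slides stiffly (about 5 N) and stays where it is left. Below 8.5 mm it does not count as fully down.
- lock_top (a point): Centre of the flat top of the lock plunger, a steel pin 16 mm across, 93 mm from the adjuster axis. Up it stands 12 mm proud of its collar, top 130 mm above the bench; fully down the top is 2 mm above the collar, 120 mm above the bench.
- washer_a: Loose copper sealing washer, 22 mm across, 4 mm thick, lying on the setting plate; leave it. Origin: centre of the underside.
- washer_b: The other such washer, on the plate's other side; leave it.
- bolt_a: Loose stainless banjo bolt 44 mm long, head 20 mm across, lying on the setting plate; leave it.
- bolt_b: A second banjo bolt, on the bench; leave it.
- spacer: Loose red plastic spacer block 60 x 40 x 25 mm on the bench; leave it. Origin: centre of the underside.
- spanner: Loose steel spanner 170 mm long on the bench; leave it.
- cleaner: Loose can 60 mm across and 170 mm tall, standing on the bench; leave it. Origin: centre of the underside.

How it is judged (in metres and radians):
On the way, in this order (a step that is already met when the one before it is completed fails the run):
1. the adjuster is wound in until the pad nips the disc (value of joint pad below 4e-06 m), for 0.1 s.
2. the adjuster is backed off and rests five clicks from the nip (value of joint pad between 9.3e-05 and 0.000107 m), for 0.2 s.
3. the lock plunger is fully down with the clearance kept (all of step 2 and value of joint lock above 0.0085 m), for 0.1 s.
At the end, for the whole second after the job is handed in: The adjuster rests in the fifth notch anticlockwise from the nip (pad gap 0.1 mm within 0.007 mm, a third of a click), and the lock plunger is down by more than 8.5 of its 10 mm (all of step 3); the robot touches nothing.
It fails at once if the adjuster is forced on more than 18 degrees past the nip (value of joint pad below -1.6e-05 m).
It fails at once if a loose thing is moved by more than 20 mm (distance of any of washer_a, washer_b, bolt_a, bolt_b, spacer, spanner, cleaner from where it was at the start of the episode above 0.02 m).
It also fails if it takes over 72 s, if anything falls off the work surface, if the arm or the gripper's body presses on something with over 40 N, if the wrist force passes 120 N, or if a joint passes its speed limit or range.

ROBOT

A 6-joint arm with a two-finger parallel gripper is mounted at the origin on the work surface. World frame = base frame: x ahead of the robot, y to its left, z up, the work surface at z = 0. Lengths are in m, angles in degrees, forces in N, time in s.
With the tool pointing down it reaches from about 0.25 to 0.725 m from the base axis. Payload 9.7 kg.
Tool frame: the origin (TCP) lies midway between the tips of the shut fingers; the grasp point (between the pads) lies 19 mm behind it; z points along the fingers, y is the line along which they close (so a half turn about z gives the same grasp; the last joint's range is limited). The gripper opens to 85 mm and grips with 20 to 120 N. Pads are 22 mm wide; open, the fingers measure 114 mm over their backs; the gripper's body (76 mm by 85 mm) begins 54 mm behind the grasp point. The pads swing forward as they close: fully open they stand 13 mm farther back than shut.
Start: joints at [-69.099, 4.979, 10.078, 95.1, 0, 90], TCP at [0.196, -0.514, 0.231] pointing down, gripper open.
Joint ranges: [-179.16, 179.16], [-48.56, 103.87], [-65.8, 70.77], [-126.05, 130.52], [-82.76, 87.17], [-180, 180]. Speed limits (degrees/s): [127.2, 127.2, 147.25, 180, 180, 180].

INTERFACE

Orientations are given as [roll, pitch, yaw] about the fixed x, y, z axes, in that order (R = Rz(yaw) Ry(pitch) Rx(roll)).
In Python, from workcell import bot gives the robot as it stands.
- The arm moves only by the shell command python3 -m crank 'ROWS' [FORCE]. ROWS is JSON, a list of rows, each an object with "gripper": the finger opening in mm, from 0 to 85.4; "travel": the shift along the tool's x, y, z in mm, a list of three; "twist": the turn, a rotation vector about the tool's x, y, z in rad, a list of three. In form: [{"gripper": gripper, "travel": [tx, ty, tz], "twist": [rx, ry, rz]}, ...]. A call has 1 to 12 rows; each row shifts and turns the commanded pose from where the row before left it, along the tool's axes as they then stand; what a row does not reach is not made up. A row lasts 1/8 s, in which the tool goes at most 62.5 mm and 10.7 degrees, less where a joint would pass 70% of its speed; a pose out of reach is approached as far as the arm can. A call is refused whole if a number of a shift passes 62.5 or a number of a turn 0.188, either way. A call with a gripper value outside its range is refused whole. The fingers move at their own pace and stop on an object; FORCE is the grip in N (left out, the last holds). Time passes only in rows, so rows that do not move let the fingers close. It gives the time, the measured TCP pose, the force, the opening and the grip force at its end, in the units of the state.
- bot.get_obs(): the state, without advancing time (a new reading comes with each control period).
- bot.camera(name): name is "scene" or "top" or "wrist"; returns the picture (420x560x3 uint8, red, green, blue); there is no depth.
- bot.calibration(name): a dict with "vfov" (degrees; the focal length in pixels is half the picture's height over the tangent of half this angle, whatever the lens; pixels are square), "cx", "cy" (the principal point, pixels), "camera_from_world" (4x4, takes a point from world to camera coordinates). Camera axes: x right, y down, z forward; pixel columns grow to the right and rows downward; lengths in m; the calibration is good to about 2 mm. A picture is of the moment at which its call begins: read the wrist's pose just before it. calibration takes no time and is no camera call; for the wrist camera it gives the pose at the moment of the call.
- bot.job_done(): hands the job in; it is judged then, once.
The state is a dict: "time": time; "q": joint angles; "qd": joint speeds; "joint_efforts": joint torques, N m; "ee_pos": TCP position; "tcp_rot": TCP orientation; "wrist_force": force on the tool from outside, world axes, zero at the start; "torque": the same for the moment, N m; "opening": finger opening in m; "grasp_force": force on a finger pad.
Only numpy, scipy, OpenCV 4.12 (cv2) and the standard library are available. Lean on these libraries where they do the work, as an engineer would, in place of code of your own. Each camera call takes 0.05 s, during which the arm holds its last target. There are 200 camera calls.

## Working session

There is one attempt and no reset: what is moved stays moved. The work goes in short steps, Python scripts to look and compute and a shell command to move; the robot and the scene stay as the last step left them, time stands still between calls to the robot, and variables do not carry over. Pictures are saved under pics/ and viewed, at most 10 in all, crops included, and the job is handed in when it is done.

```bash
mkdir -p pics; cat > look.py <<'E'
import numpy as np, cv2
from workcell import bot
def cap(n,f):
    im=bot.camera(n); cv2.imwrite('pics/'+f,im[:,:,::-1]); return im
def ray(n,u,v):
    c=bot.calibration(n); f=210/np.tan(np.radians(c['vfov']/2)); M=np.array(c['camera_from_world'])
    d=M[:3,:3].T@np.array([(u-c['cx'])/f,(v-c['cy'])/f,1]); o=-M[:3,:3].T@M[:3,3]; return o,d
def onz(n,u,v,z):
    o,d=ray(n,u,v); return o+d*(z-o[2])/d[2]
def proj(n,p):
    c=bot.calibration(n); f=210/np.tan(np.radians(c['vfov']/2)); M=np.array(c['camera_from_world'])
    q=M[:3,:3]@np.array(p)+M[:3,3]; return c['cx']+f*q[0]/q[2],c['cy']+f*q[1]/q[2]
E
python3 - <<'E'
from look import *
a=cap('top','t0.png'); b=cap('scene','s0.png')
print(bot.get_obs())
for n in('top','scene','wrist'):
    o,d=ray(n,280,210); print(n,o.round(3),(d/np.linalg.norm(d)).round(3),bot.calibration(n)['vfov'],bot.calibration(n)['cx'])
E
```

```text
{'time': 0.1, 'q': array([-6.91000071e+01,  5.00827788e+00,  1.00387391e+01,  9.50993793e+01,
       -8.37322289e-04,  9.00013138e+01]), 'qd': array([-0.03340717, -0.07198643,  0.07522656,  0.13873429, -0.02387728,
        0.04751982]), 'joint_efforts': array([-4.69982042e-04, -5.21560156e+01,  4.65653622e+01,  1.60506566e-02,
        2.31844189e-05, -8.53100460e-06]), 'ee_pos': array([ 0.19612862, -0.51362196,  0.23064852]), 'tcp_rot': array([-1.79931082e+02,  8.38901979e-04,  2.08986802e+01]), 'wrist_force': array([0.01319307, 0.33187161, 0.32998779]), 'torque': array([-0.07275035, -0.00691513,  0.0019513 ]), 'grasp_force': 0.0, 'opening': 0.0853572930140726}
top [0.364 0.022 1.385] [ 0.13  -0.021 -0.991] 45.48033783915248 274.98231464100604
scene [1.48  0.042 1.067] [-0.697  0.    -0.717] 53.5696433211821 270.3684325704736
wrist [ 0.269 -0.486  0.373] [-0.292 -0.102 -0.951] 66.84641098079166 282.3817463036819
```

View pics/t0.png

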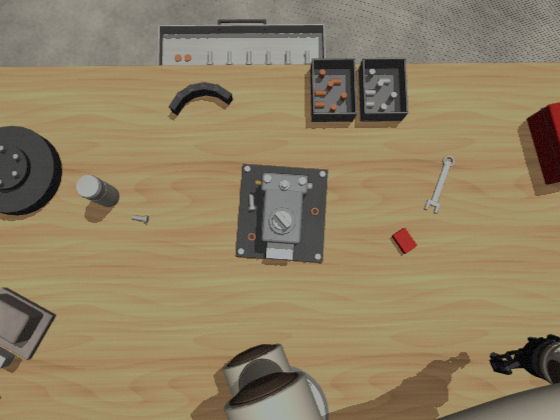

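View pics/s0.png

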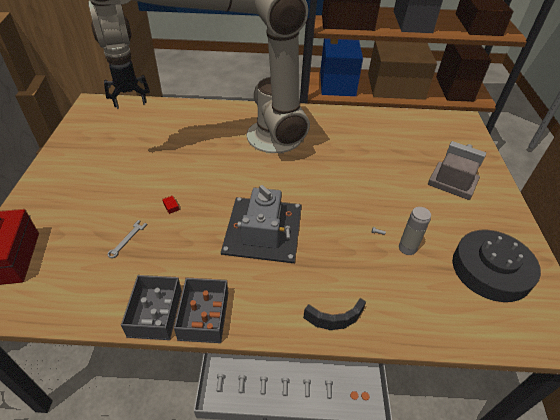

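The top view shows the adjuster at about (281,221) with a slanted bar, and the lock plunger at about (285,184). The only clutter near the caliper is low: washers at (252,237) and (315,211), and a bolt at (252,203). Next I'll zoom in and take rough positions.

```bash
python3 - <<'E'
from look import *
a=cv2.imread('pics/t0.png')
cv2.imwrite('pics/t0c.png',cv2.resize(a[155:270,225:345],None,fx=5,fy=5,interpolation=cv2.INTER_CUBIC)) 
print(onz('top',281,221,.155),onz('top',285,184,.130))
for u,v in((244,165),(327,170),(324,262),(237,257)): print(onz('top',u,v,.012).round(4))
E
```

```text
[ 0.49752256 -0.0060818   0.155     ] [ 0.59478408 -0.01818656  0.13      ]
[0.6717 0.0918 0.012 ]
[ 0.655 -0.14   0.012]
[ 0.3992 -0.1251  0.012 ]
[0.4157 0.1121 0.012 ]
```

View pics/t0c.png

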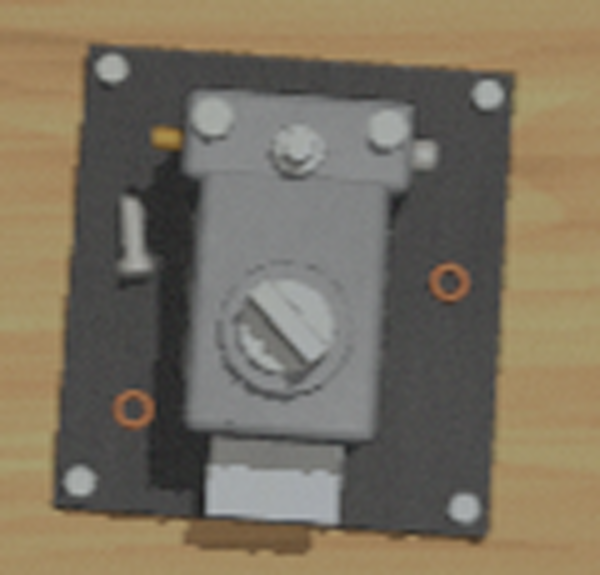

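The crop shows the bar's top face running from (262,285) to (320,350), so its world yaw is about 40°. The caliper's x axis is at about -4°, the adjuster is near (0.50,-0.013) and the lock is near (0.593,-0.019). I'll move above it for a close wrist look.

```bash
python3 -m crank '[{"gripper":85,"travel":[46.3,-35.9,0],"twist":[0,0,0]},{"gripper":85,"travel":[46.3,-35.9,0],"twist":[0,0,0]},{"gripper":85,"travel":[46.3,-35.9,0],"twist":[0,0,0]},{"gripper":85,"travel":[46.3,-35.9,0],"twist":[0,0,0]},{"gripper":85,"travel":[46.3,-35.9,0],"twist":[0,0,0]},{"gripper":85,"travel":[46.3,-35.9,0],"twist":[0,0,0]},{"gripper":85,"travel":[46.3,-35.9,0],"twist":[0,0,0]},{"gripper":85,"travel":[46.3,-35.9,0],"twist":[0,0,0]},{"gripper":85,"travel":[46.3,-35.9,0],"twist":[0,0,0]},{"gripper":85,"travel":[46.3,-35.9,0],"twist":[0,0,0]},{"gripper":85,"travel":[0,0,0],"twist":[0,0,0]}]' 60
python3 - <<'E'
from look import *
cap('wrist','w0.png'); o=bot.get_obs(); print(o['q'],o['ee_pos'],o['tcp_rot'],o['torque'],o['wrist_force'])
print(ray('wrist',280,210))
print(proj('wrist',[.5,-.013,.155]),proj('wrist',[.593,-.019,.13]))
E
```

```text
time: 1.48
ee_pos: [0.5016, -0.0102, 0.2301]
tcp_rot: [-179.9, 0.1, 21.2]
wrist_force: [-0.9, -1.0, 0.4]
opening: 0.0851
grasp_force: 0.0
[-1.34550413e+00 -1.65527136e+00  3.19301861e+00  9.49494805e+01
 -5.55574353e-03  1.57564129e+02] [ 0.50086069 -0.01179176  0.23044397] [-1.79966516e+02  9.56514325e-02  2.10903996e+01] [ 0.03012543 -0.05215919 -0.02640732] [-0.70834009 -0.61151957  1.70226945]
(array([0.57429557, 0.0160402 , 0.37288645]), array([-0.29313493, -0.10374336, -0.95045778]))
(np.float64(283.26145819757596), np.float64(221.10302748818785)) (np.float64(337.40651536048364), np.float64(98.91751129650747))
```

View pics/w0.png

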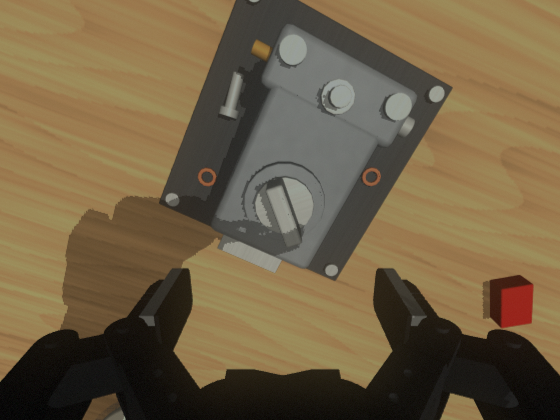

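The wrist view shows the bar's top face from about (275,182) to (298,240) and the plunger top at (341,95). Next I'll extract the bar's edges accurately.

```bash
python3 - <<'E'
import cv2
a=cv2.imread('pics/w0.png')
cv2.imwrite('pics/w0c.png',cv2.resize(a[70:270,220:370],None,fx=4,fy=3*4/3,interpolation=cv2.INTER_CUBIC)[:600*4//3][0:800].copy()[:,:600] if 0 else cv2.resize(a[160:260,235:335],None,fx=6,fy=6,interpolation=cv2.INTER_CUBIC))
E
```

```text
(no output)
```

View pics/w0c.png

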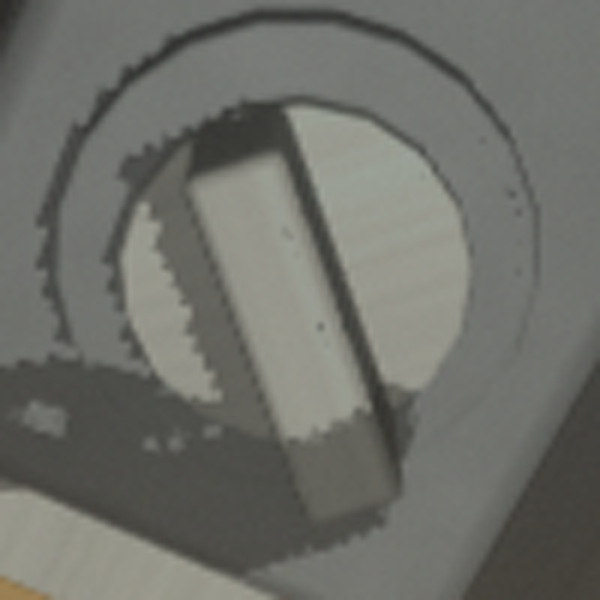

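In the crop the top face has corners at (190,182), (280,150), (397,492) and (315,520). I'll project them onto z=0.155 and the plunger top onto z=0.130.

```bash
python3 - <<'E'
from look import *
P=[onz('wrist',235+u/6,160+v/6,.155) for u,v in((190,182),(280,150),(397,492),(315,520))]
P=np.array(P)[:,:2]; e=(P[0]+P[1]-P[2]-P[3])/2
c=P.mean(0)
print(c,np.linalg.norm(e),[np.linalg.norm(P[1]-P[0]),np.linalg.norm(P[3]-P[2])],np.degrees(np.arctan2(e[1],e[0])))
for a,b in((0,3),(1,2)): d=P[a]-P[b]; print(np.degrees(np.arctan2(d[1],d[0])))
L=onz('wrist',341.5,95,.130)[:2]; d=L-c; print(L,np.linalg.norm(d),np.degrees(np.arctan2(d[1],d[0])))
print(onz('wrist',235+295/6,160+270/6,.127))
o=bot.get_obs(); print(o['ee_pos'],o['tcp_rot'],o['torque'],o['wrist_force'])
E
```

```text
[ 0.50340719 -0.0126671 ] 0.04593296833949557 [np.float64(0.011280667200901116), np.float64(0.010847385937553992)] 39.7362472001215
40.007748656086434
39.46427192390699
[ 0.59648804 -0.02065632] 0.09342307735357583 -4.905728261218955
[ 0.50364725 -0.0124237   0.127     ]
[ 0.50086069 -0.01179176  0.23044397] [-1.79966516e+02  9.56514325e-02  2.10903996e+01] [ 0.03012543 -0.05215919 -0.02640732] [-0.70834009 -0.61151957  1.70226945]
```

```bash
python3 -m crank '[{"gripper":85,"travel":[0,0,0],"twist":[0,0,-0.182]},{"gripper":85,"travel":[0,0,0],"twist":[0,0,-0.182]},{"gripper":85,"travel":[0,0,0],"twist":[0,0,-0.182]},{"gripper":85,"travel":[0,0,0],"twist":[0,0,-0.182]},{"gripper":85,"travel":[0,0,0],"twist":[0,0,-0.182]},{"gripper":85,"travel":[0,0,0],"twist":[0,0,-0.182]},{"gripper":85,"travel":[0,0,0],"twist":[0,0,-0.182]},{"gripper":85,"travel":[0,0,0],"twist":[0,0,-0.182]},{"gripper":85,"travel":[0,0,0],"twist":[0,0,-0.182]},{"gripper":85,"travel":[0,0,0],"twist":[0,0,-0.182]},{"gripper":85,"travel":[0,0,0],"twist":[0,0,-0.182]},{"gripper":85,"travel":[0,0,0],"twist":[0,0,-0.182]}]' 60
python3 -m crank '[{"gripper":60,"travel":[0,0,0],"twist":[0,0,-0.182]},{"gripper":60,"travel":[0,0,0],"twist":[0,0,-0.182]},{"gripper":50,"travel":[0,0,0],"twist":[0,0,-0.182]},{"gripper":50,"travel":[0,0,0],"twist":[0,0,-0.182]},{"gripper":50,"travel":[0,0,0],"twist":[0,0,-0.182]},{"gripper":50,"travel":[0,0,0],"twist":[0,0,-0.182]},{"gripper":50,"travel":[0,0,0],"twist":[0,0,-0.182]},{"gripper":50,"travel":[0,0,0],"twist":[0,0,0]},{"gripper":50,"travel":[0,0,0],"twist":[0,0,0]}]' 60
cat >> look.py <<'E'
def st(tx=None,ty=None,tz=None):
    o=bot.get_obs(); y=np.radians(o['tcp_rot'][2]); p=o['ee_pos']
    print('t%.2f'%o['time'],'pos',(p*1000).round(1),'rot',o['tcp_rot'].round(2),'q6 %.1f'%o['q'][5],'F',o['wrist_force'].round(1),'T',o['torque'].round(3),'op %.1f'%(o['opening']*1000),'gf %.0f'%o['grasp_force'])
    if tx is not None:
        d=np.array([tx,ty])-p[:2]; print('tool dx %.1f dy %.1f dz %.1f'%tuple(1000*np.array([d@[np.cos(y),np.sin(y)],d@[np.sin(y),-np.cos(y)],p[2]-tz])))
E
python3 -c "
from look import *
st(.5035,-.0126,.131)"
```

```text
time: 3.02
ee_pos: [0.5, -0.0146, 0.2314]
tcp_rot: [-180.0, -0.0, 146.3]
wrist_force: [-0.1, 0.6, -0.2]
opening: 0.085
grasp_force: 0.0
time: 4.15
ee_pos: [0.5004, -0.0139, 0.2313]
tcp_rot: [-180.0, -0.0, -141.3]
wrist_force: [-0.1, 1.1, -0.5]
opening: 0.0499
grasp_force: 0.0
t4.15 pos [500.4 -13.9 231.3] rot [-1.8000e+02 -1.0000e-02 -1.4126e+02] q6 -40.3 F [-0.1  1.1 -0.5] T [-0.022 -0.015 -0.023] op 49.9 gf 0
tool dx -3.3 dy -0.9 dz 100.3
```

```bash
python3 -m crank '[{"gripper":50,"travel":[-3.3,-0.9,20],"twist":[0,0,-0.022]},{"gripper":50,"travel":[0,0,30],"twist":[0,0,0]},{"gripper":50,"travel":[0,0,30],"twist":[0,0,0]},{"gripper":50,"travel":[0,0,12],"twist":[0,0,0]},{"gripper":50,"travel":[0,0,7],"twist":[0,0,0]},{"gripper":50,"travel":[0,0,0],"twist":[0,0,0]},{"gripper":50,"travel":[0,0,0],"twist":[0,0,0]}]' 60
python3 -c "
from look import *
st(.5035,-.0126,.131); cap('wrist','w1.png')"
```

```text
time: 5.03
ee_pos: [0.5043, -0.0119, 0.1333]
tcp_rot: [-179.9, 0.1, -139.7]
wrist_force: [-0.9, 0.1, 0.4]
opening: 0.0499
grasp_force: 0.0
t5.03 pos [504.3 -11.9 133.3] rot [-1.7995e+02  6.0000e-02 -1.3973e+02] q6 -41.6 F [-0.9  0.1  0.4] T [ 0.002  0.037 -0.008] op 49.9 gf 0
tool dx 1.0 dy -0.0 dz 2.3
```

View pics/w1.png

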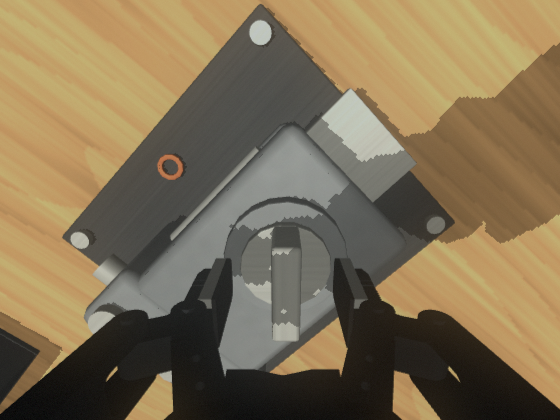

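The bar sits centred and aligned between the fingers: bar at x≈286, fingers at 218 and 355. Next: grip it.

```bash
python3 -m crank '[{"gripper":30,"travel":[0.8,0,1.5],"twist":[0,0,0]},{"gripper":5,"travel":[0,0,0],"twist":[0,0,0]},{"gripper":5,"travel":[0,0,0],"twist":[0,0,0]},{"gripper":5,"travel":[0,0,0],"twist":[0,0,0]},{"gripper":5,"travel":[0,0,0],"twist":[0,0,0]},{"gripper":5,"travel":[0,0,0],"twist":[0,0,0]}]' 60
python3 -c "
from look import *
st(.5035,-.0126,.131)"
```

```text
time: 5.82
ee_pos: [0.5025, -0.0117, 0.1311]
tcp_rot: [179.9, 0.0, -139.7]
wrist_force: [-4.8, 5.1, 4.4]
opening: 0.0116
grasp_force: 59.6
t5.83 pos [502.5 -11.7 131.1] rot [ 1.7990e+02  1.0000e-02 -1.3968e+02] q6 -41.7 F [-4.8  5.1  4.4] T [ 0.787  0.893 -0.043] op 11.6 gf 60
tool dx -0.2 dy -1.3 dz 0.1
```

```bash
python3 -m crank '[{"gripper":5,"travel":[0,1.4,0],"twist":[0,0,0]},{"gripper":5,"travel":[0,0,0],"twist":[0,0,0]}]'; python3 -c "
from look import *
st()"; python3 -m crank '[{"gripper":5,"travel":[0,0,0],"twist":[0,0,0.1]},{"gripper":5,"travel":[0,0,0],"twist":[0,0,0]},{"gripper":5,"travel":[0,0,0],"twist":[0,0,0]}]' >/dev/null;  python3 -c "
from look import *
st()"
```

```text
time: 6.08
ee_pos: [0.5025, -0.0116, 0.1311]
tcp_rot: [-179.9, 0.0, -139.7]
wrist_force: [-0.7, -2.7, 4.1]
opening: 0.0121
grasp_force: 59.6
t6.08 pos [502.5 -11.6 131.1] rot [-1.7994e+02  1.0000e-02 -1.3972e+02] q6 -41.6 F [-0.7 -2.7  4.1] T [-0.472 -0.007  0.045] op 12.1 gf 60
t6.45 pos [502.4 -11.4 131.1] rot [-1.7998e+02  1.0000e-02 -1.4532e+02] q6 -36.0 F [-1.7 -1.3  5.3] T [-0.359  0.267  0.015] op 11.8 gf 60
```

```bash
python3 -m crank '[{"gripper":5,"travel":[0,0,0],"twist":[0,0,0.08]},{"gripper":5,"travel":[0,0,0],"twist":[0,0,0]}]' >/dev/null; python3 -c "
from look import *
st()"; python3 -m crank '[{"gripper":5,"travel":[0,0,0],"twist":[0,0,0.08]},{"gripper":5,"travel":[0,0,0],"twist":[0,0,0]}]' >/dev/null;  python3 -c "
from look import *
st()"; python3 -m crank '[{"gripper":5,"travel":[0,0,0],"twist":[0,0,0.08]},{"gripper":5,"travel":[0,0,0],"twist":[0,0,0]}]' >/dev/null;  python3 -c "
from look import *
st()"
```

```text
t6.70 pos [502.2 -11.3 131.1] rot [ 1.8000e+02  1.0000e-02 -1.4997e+02] q6 -31.3 F [-1.6  0.1  4.8] T [-0.187  0.394 -0.042] op 11.8 gf 60
t6.95 pos [502.2 -11.1 131.1] rot [ 1.7998e+02  1.0000e-02 -1.5455e+02] q6 -26.7 F [-2.6  0.2  5.7] T [-0.055  0.544 -0.037] op 12.1 gf 60
t7.20 pos [502.1 -11.  131.1] rot [ 1.7996e+02  1.0000e-02 -1.5913e+02] q6 -22.1 F [-3.2  1.3  5.9] T [ 0.156  0.668 -0.091] op 11.9 gf 60
```

```bash
python3 -c "
from look import *
a=cap('wrist','w2.png'); cv2.imwrite('pics/w2c.png',cv2.resize(a[170:370,180:390,::-1],None,fx=2.8,fy=2.8,interpolation=cv2.INTER_CUBIC))"
```

```text
(no output)
```

View pics/w2c.png

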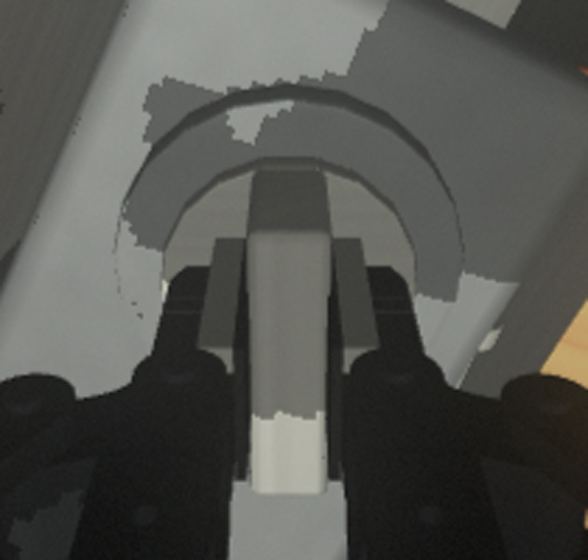

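The bar is flush between the pads and turning with the gripper. I'll continue to the 2nd notch, then probe a little past it.

```bash
cat > s.py <<'E'
from look import *
st()
E
python3 -m crank '[{"gripper":5,"travel":[0,0,0],"twist":[0,0,0.125]},{"gripper":5,"travel":[0,0,0],"twist":[0,0,0]}]' >/dev/null; python3 s.py
python3 -m crank '[{"gripper":5,"travel":[0,0,0],"twist":[0,0,0.08]},{"gripper":5,"travel":[0,0,0],"twist":[0,0,0]}]' >/dev/null; python3 s.py
python3 -m crank '[{"gripper":5,"travel":[0,0,0],"twist":[0,0,0.12]},{"gripper":5,"travel":[0,0,0],"twist":[0,0,0]}]' >/dev/null; python3 s.py
python3 -m crank '[{"gripper":5,"travel":[0,0,0],"twist":[0,0,0.12]},{"gripper":5,"travel":[0,0,0],"twist":[0,0,0]}]' >/dev/null; python3 s.py
python3 -m crank '[{"gripper":5,"travel":[0,0,0],"twist":[0,0,0.1]},{"gripper":5,"travel":[0,0,0],"twist":[0,0,0]}]' >/dev/null; python3 s.py
```

```text
t7.50 pos [502.  -10.7 131.1] rot [ 179.92   -0.   -166.31] q6 -15.0 F [-4.4  2.9  6.3] T [ 0.424  0.734 -0.024] op 11.6 gf 60
t7.75 pos [502.  -10.5 131.1] rot [ 1.7990e+02 -1.0000e-02 -1.7085e+02] q6 -10.4 F [-5.3  4.1  6.5] T [0.631 0.785 0.005] op 11.9 gf 60
t8.00 pos [501.9 -10.3 131.1] rot [ 1.7987e+02 -2.0000e-02 -1.7775e+02] q6 -3.5 F [-3.7  5.7  6.7] T [ 0.952  0.816 -0.08 ] op 12.0 gf 60
t8.25 pos [501.9 -10.  131.1] rot [ 1.7985e+02 -4.0000e-02  1.7539e+02] q6 3.4 F [-4.8  7.3  6.2] T [ 1.213  0.816 -0.023] op 11.7 gf 60
t8.50 pos [501.9  -9.8 131.1] rot [ 1.7982e+02 -6.0000e-02  1.6973e+02] q6 9.1 F [-4.4  8.1  6.7] T [1.526 0.858 0.455] op 12.0 gf 60
```

At 5.6° past the second notch the torque is 0.455 N m, against at most 0.09 before. That matches the expected nip (0.42), so the nip is at two clicks. Now I'll return to the nip notch, check it, then back off 112.5°.

```bash
python3 -m crank '[{"gripper":5,"travel":[0,0,0],"twist":[0,0,-0.1]},{"gripper":5,"travel":[0,0,0],"twist":[0,0,0]},{"gripper":5,"travel":[0,0,0],"twist":[0,0,0]}]' >/dev/null; python3 s.py
python3 -m crank '[{"gripper":5,"travel":[0,0,0],"twist":[0,0,-0.131]},{"gripper":5,"travel":[0,0,0],"twist":[0,0,-0.131]},{"gripper":5,"travel":[0,0,0],"twist":[0,0,-0.131]},{"gripper":5,"travel":[0,0,0],"twist":[0,0,0]}]' >/dev/null; python3 s.py
python3 -m crank '[{"gripper":5,"travel":[0,0,0],"twist":[0,0,-0.131]},{"gripper":5,"travel":[0,0,0],"twist":[0,0,-0.131]},{"gripper":5,"travel":[0,0,0],"twist":[0,0,-0.131]},{"gripper":5,"travel":[0,0,0],"twist":[0,0,0]}]' >/dev/null; python3 s.py
```

```text
t8.88 pos [501.9 -10.  131.1] rot [ 1.7985e+02 -4.0000e-02  1.7549e+02] q6 3.3 F [-3.8  7.5  6.4] T [1.197 0.839 0.046] op 11.7 gf 60
t9.38 pos [502.  -10.9 131.1] rot [ 179.95    0.   -161.92] q6 -19.3 F [-2.8  2.5  5.4] T [ 0.271  0.716 -0.   ] op 11.9 gf 60
t9.88 pos [502.5 -11.6 131.1] rot [-1.7996e+02  1.0000e-02 -1.3959e+02] q6 -41.7 F [-1.  -2.7  5. ] T [-0.609  0.142  0.029] op 11.7 gf 60
```

```bash
python3 -m crank '[{"gripper":5,"travel":[0,0,0],"twist":[0,0,-0.131]},{"gripper":5,"travel":[0,0,0],"twist":[0,0,-0.131]},{"gripper":5,"travel":[0,0,0],"twist":[0,0,-0.131]},{"gripper":5,"travel":[0,0,0],"twist":[0,0,0]}]' >/dev/null; python3 s.py
python3 -m crank '[{"gripper":5,"travel":[0,0,0],"twist":[0,0,-0.131]},{"gripper":5,"travel":[0,0,0],"twist":[0,0,-0.131]},{"gripper":5,"travel":[0,0,0],"twist":[0,0,-0.131]},{"gripper":5,"travel":[0,0,0],"twist":[0,0,0]}]' >/dev/null; python3 s.py
python3 -m crank '[{"gripper":5,"travel":[0,0,0],"twist":[0,0,-0.131]},{"gripper":5,"travel":[0,0,0],"twist":[0,0,-0.131]},{"gripper":5,"travel":[0,0,0],"twist":[0,0,-0.131]},{"gripper":5,"travel":[0,0,0],"twist":[0,0,0]},{"gripper":5,"travel":[0,0,0],"twist":[0,0,0]}]' >/dev/null; python3 s.py
```

```text
t10.38 pos [503.2 -12.1 131.1] rot [-1.7986e+02 -3.0000e-02 -1.1712e+02] q6 -64.2 F [ 2.5 -5.9  3.1] T [-1.131 -0.644 -0.035] op 11.7 gf 60
t10.88 pos [504.  -12.3 131.1] rot [-1.7978e+02 -9.0000e-02 -9.4620e+01] q6 -86.7 F [ 7.4 -6.9  0.8] T [-1.395 -1.583  0.002] op 11.6 gf 59
t11.50 pos [504.8 -12.2 131.1] rot [-179.74   -0.18  -72.2 ] q6 -109.1 F [13.  -6.1 -1.8] T [-1.193 -2.44   0.014] op 11.9 gf 59
```

The adjuster is at exactly +112.5° from the nip, with no torque, so it rests in a notch. I'll relieve the side load, open and lift.

```bash
python3 -m crank '[{"gripper":5,"travel":[1.2,-1.5,0],"twist":[0,0,0]},{"gripper":5,"travel":[0,0,0],"twist":[0,0,0]},{"gripper":30,"travel":[0,0,0],"twist":[0,0,0]},{"gripper":45,"travel":[0,0,0],"twist":[0,0,0]},{"gripper":45,"travel":[0,0,0],"twist":[0,0,0]},{"gripper":45,"travel":[0,0,-15],"twist":[0,0,0]},{"gripper":45,"travel":[0,0,-35],"twist":[0,0,0]},{"gripper":45,"travel":[0,0,-50],"twist":[0,0,0]},{"gripper":0,"travel":[0,0,0],"twist":[0,0,0]},{"gripper":0,"travel":[0,0,0],"twist":[0,0,0]}]'
python3 -c "
from look import *
st(.5965,-.0207,.150); cap('wrist','w3.png'); print(proj('wrist',[.5035,-.0126,.155]),proj('wrist',[.5965,-.0207,.13]))"
```

```text
time: 12.75
ee_pos: [0.5042, -0.012, 0.2311]
tcp_rot: [-180.0, -0.0, -72.1]
wrist_force: [-0.5, 0.6, -0.2]
opening: 0.0094
grasp_force: 0.0
t12.75 pos [504.2 -12.  231.1] rot [-1.7997e+02 -1.0000e-02 -7.2100e+01] q6 -109.3 F [-0.5  0.6 -0.2] T [ 0.026  0.02  -0.003] op 9.4 gf 0
tool dx 36.7 dy -85.2 dz 81.1
(np.float64(282.4586566297694), np.float64(219.99402215500382)) (np.float64(170.34463206059255), np.float64(164.47234037506834))
```

View pics/w3.png

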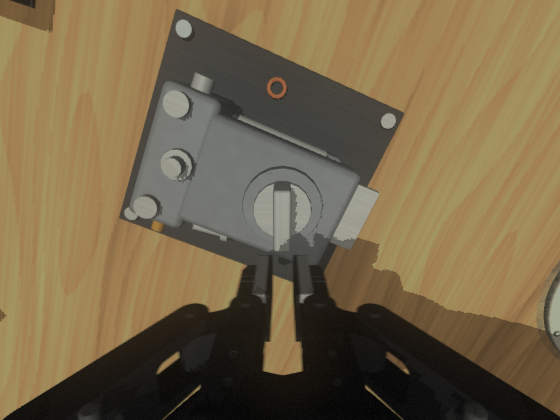

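The adjuster bar is still aligned with the tool at (283,215), and the plunger is at (174,165), about 2 mm from the prediction. I'll go over the plunger and turn so the fingers lie across the caliper.

```bash
python3 - <<'E'
from look import *
print(onz('wrist',173.5,165.5,.130))
E
python3 -m crank '[{"gripper":0,"travel":[18.5,-42,0],"twist":[0,0,0]},{"gripper":0,"travel":[18.5,-42,0],"twist":[0,0,0]},{"gripper":0,"travel":[0,0,0],"twist":[0,0,0.185]},{"gripper":0,"travel":[0,0,0],"twist":[0,0,0.185]},{"gripper":0,"travel":[0,0,0],"twist":[0,0,0.185]},{"gripper":0,"travel":[0,0,0],"twist":[0,0,0.185]},{"gripper":0,"travel":[0,0,0],"twist":[0,0,0.185]},{"gripper":0,"travel":[0,0,0],"twist":[0,0,0.185]},{"gripper":0,"travel":[0,0,0],"twist":[0,0,0.185]},{"gripper":0,"travel":[0,0,0],"twist":[0,0,0.185]},{"gripper":0,"travel":[0,0,0],"twist":[0,0,0.185]},{"gripper":0,"travel":[0,0,0],"twist":[0,0,0.185]}]'
python3 -m crank '[{"gripper":0,"travel":[0,0,0],"twist":[0,0,0]},{"gripper":0,"travel":[0,0,0],"twist":[0,0,0]}]'
python3 -c "
from look import *
st(.596,-.0205,.135)"
```

```text
[ 0.59403172 -0.02066173  0.13      ]
time: 14.3
ee_pos: [0.5949, -0.0214, 0.2295]
tcp_rot: [180.0, -0.1, -178.4]
wrist_force: [-1.0, -0.2, -0.1]
opening: -0.0003
grasp_force: 0.0
time: 14.55
ee_pos: [0.5952, -0.0214, 0.2302]
tcp_rot: [180.0, -0.1, -177.9]
wrist_force: [0.0, 0.4, -0.5]
opening: -0.0001
grasp_force: 0.0
t14.55 pos [595.2 -21.4 230.2] rot [ 1.8000e+02 -6.0000e-02 -1.7786e+02] q6 -4.2 F [ 0.   0.4 -0.5] T [0.021 0.015 0.044] op -0.1 gf 0
tool dx -0.9 dy 0.9 dz 95.2
```

```bash
python3 -m crank '[{"gripper":0,"travel":[0,0.7,30],"twist":[0,0,0]},{"gripper":0,"travel":[0,0,40],"twist":[0,0,0]},{"gripper":0,"travel":[0,0,20],"twist":[0,0,0]},{"gripper":0,"travel":[0,0,6],"twist":[0,0,0]},{"gripper":0,"travel":[0,0,2],"twist":[0,0,0]},{"gripper":0,"travel":[0,0,2],"twist":[0,0,0]},{"gripper":0,"travel":[0,0,2],"twist":[0,0,0]},{"gripper":0,"travel":[0,0,0],"twist":[0,0,0]}]'; python3 s.py
python3 -m crank '[{"gripper":0,"travel":[0,0,2],"twist":[0,0,0]},{"gripper":0,"travel":[0,0,2],"twist":[0,0,0]},{"gripper":0,"travel":[0,0,2],"twist":[0,0,0]},{"gripper":0,"travel":[0,0,1],"twist":[0,0,0]},{"gripper":0,"travel":[0,0,0],"twist":[0,0,0]}]'; python3 s.py
```

```text
time: 15.55
ee_pos: [0.5958, -0.0207, 0.1294]
tcp_rot: [-180.0, 0.1, -178.1]
wrist_force: [0.5, 0.6, 2.9]
opening: 0.0001
grasp_force: 1.3
t15.55 pos [595.8 -20.7 129.4] rot [-1.7999e+02  8.0000e-02 -1.7809e+02] q6 -3.9 F [0.5 0.6 2.9] T [ 0.003 -0.121  0.025] op 0.1 gf 1
time: 16.18
ee_pos: [0.5955, -0.0207, 0.1217]
tcp_rot: [-180.0, 0.0, -178.1]
wrist_force: [3.2, 0.3, 3.1]
opening: -0.0
grasp_force: 1.9
t16.18 pos [595.5 -20.7 121.7] rot [-1.800e+02  2.000e-02 -1.781e+02] q6 -3.9 F [3.2 0.3 3.1] T [ 0.016 -0.596 -0.021] op -0.0 gf 2
```

Contact began at 0.1294 and the tip is at 0.1217, so I'll keep going to the stop.

```bash
python3 -m crank '[{"gripper":0,"travel":[0,0,1],"twist":[0,0,0]},{"gripper":0,"travel":[0,0,1],"twist":[0,0,0]},{"gripper":0,"travel":[0,0,0],"twist":[0,0,0]}]'
python3 -m crank '[{"gripper":0,"travel":[0,0,0.7],"twist":[0,0,0]},{"gripper":0,"travel":[0,0,0],"twist":[0,0,0]}]'
```

```text
time: 16.55
ee_pos: [0.5955, -0.0207, 0.12]
tcp_rot: [-180.0, 0.0, -178.1]
wrist_force: [3.4, 0.4, 6.1]
opening: -0.0001
grasp_force: 3.0
time: 16.8
ee_pos: [0.5955, -0.0207, 0.12]
tcp_rot: [-180.0, 0.1, -178.1]
wrist_force: [0.1, -0.2, 9.9]
opening: 0.0001
grasp_force: 5.1
```

The force is rising with the tip held at 0.120, so the plunger is on its stop. Lift clear and check.

```bash
python3 -m crank '[{"gripper":0,"travel":[0,0,-5],"twist":[0,0,0]},{"gripper":0,"travel":[0,0,-25],"twist":[0,0,0]},{"gripper":0,"travel":[0,0,-50],"twist":[0,0,0]},{"gripper":0,"travel":[0,0,-40],"twist":[0,0,0]},{"gripper":0,"travel":[0,0,0],"twist":[0,0,0]},{"gripper":0,"travel":[0,0,0],"twist":[0,0,0]}]'
python3 -c "
from look import *
st(); cap('wrist','w4.png')"
```

```text
time: 17.55
ee_pos: [0.5949, -0.0207, 0.2377]
tcp_rot: [180.0, -0.1, -178.1]
wrist_force: [-0.1, -0.2, -0.5]
opening: 0.0001
grasp_force: 0.0
t17.55 pos [594.9 -20.7 237.7] rot [ 1.7999e+02 -1.3000e-01 -1.7810e+02] q6 -3.9 F [-0.1 -0.2 -0.5] T [ 0.019  0.001 -0.085] op 0.1 gf 0
```

View pics/w4.png

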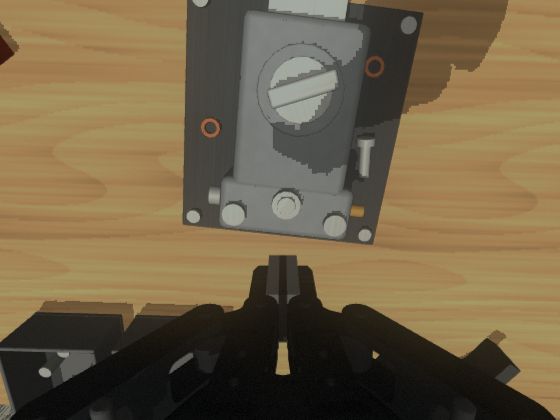

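The plunger at (286,205) is down nearly flush with its collar. The bar at (303,89) still sits at its backed-off angle, and the washers and bolt haven't moved. Handing in.

```bash
python3 -c "
from workcell import bot
print(bot.job_done())"
```

```text
the job is handed in; nothing more can be done
None
```

I've handed the job in: the pad nipped at two clicks clockwise, I backed the adjuster off exactly five clicks, and the lock plunger is fully down on its stop; the arm is clear and no loose thing was touched, but the hand-in gave no verdict.

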